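Open the longer soap box

TASK

Two wooden gift boxes with sliding lids stand on the display table; open the longer one for the customers. Lift the tab end of its lid just over the stop lip, slide the lid out of its grooves, and lay it gently on the bare table, flat and tab up, clear of the box, without dropping it. Leave the shorter box shut.

Things in the scene. Friction and masses are not known exactly. Their poses are not given: they have to be found in the camera images.
- long_box: The longer wooden box, fixed: 84 mm wide (x), 160 long (y), 56 high; origin under its centre. It stands in the nearer or farther row, turned up to 9 degrees. Its lid lies 40 mm up and slides out to +y (robot's left). Strips over the lid's edges at y -80 to -20 mm leave 4 mm play above it: the lid cannot go straight up until slid 60 mm, but its +y end rises up to 11 mm.
- long_lip (a point): Middle of the top edge of the longer box's stop lip, at its +y end (y = +77 mm, 6 mm thick), 45 mm above the table: 5 mm above the shut lid's underside, so it bars the lid. The side walls beside the lid are 46 mm high, flush with the lid's top. The table is bare for 160 mm beyond the lip.
- long_lid_grip (a point): Grip point on the longer box's lid (loose plate 73 x 142 x 6 mm, 70 to 140 g), in its upright tab: 14 mm thick (x), 30 long (y, the sliding way), 36 high. The point is mid-tab, 10 mm below the tab's top, 32 mm above the lid's underside, 21 mm from the lid's +y end, 121 from its rear. Shut: y +49, z 72 mm in the box's frame; lid flat on the table: 32 mm up.
- short_lid_grip (a point): The same point on the tab of the shorter box's loose lid, 72 mm above the table while shut. That box, to be left shut, is of the same make, 84 mm wide, 110 long, 56 high, fixed in the other row; its centre is 24 mm to the robot's right of this point.

How it is judged:
By the outcome, as a careful person would: the job done as asked, in the order asked, and still so for the second after the job is handed in, with the robot touching nothing.
It also fails if it takes over 38 s, if anything falls off the work surface, if the arm or the gripper's body presses on something with over 40 N, if the wrist force passes 120 N, or if a joint passes its speed limit or range.

ROBOT

A 7-joint arm with a two-finger parallel gripper is mounted at the origin on the work surface; the furniture and walls round the work are solid. World frame = base frame: x ahead of the robot, y to its left, z up, the work surface at z = 0. Lengths are in m, angles in rad, forces in N, time in s.
With the tool pointing down it reaches from about 0.4 to 0.85 m from the base axis. Payload 10.4 kg.
Tool frame: the origin (TCP) lies on the centre line of the jaws, within the pads' length; the fingertips stand 8 mm ahead of it and the grasp point (between the pads) lies 11 mm behind it (r.finger_overhang is the distance from the TCP to the fingertips, in m); z points along the fingers, y is the line along which they close (so a half turn about z gives the same grasp; the last joint's range is limited). The gripper opens to 87 mm and grips with 3 to 60 N. Pads are 19 mm wide; open, the fingers measure 117 mm over their backs; the gripper's body (75 mm by 190 mm) begins 51 mm behind the grasp point.
Start: joints at [1.216, 0.332, -0.065, 1.46, 0.022, 1.35, -0.088], TCP at [0.204, -0.591, 0.231] pointing down, gripper open.
Joint ranges: [-2.6, 2.6], [-0.5, 2.12], [-1.47, 1.34], [0.16, 2.42], [-1.27, 4.41], [0.06, 2.06], [-2.6, 2.6]. Speed limits (rad/s): [2.22, 2.22, 2.79, 2.79, 3.14, 3.14, 3.14].

INTERFACE

Orientations are given as a unit quaternion [x, y, z, w].
In Python, from bench import r, vision gives the robot as it stands.
- The arm moves only by the tool drive_tool, never from a script. Its argument "series" is a list of rows, each a list of 2 entries, a list of its own where there are three numbers: the shift along the world's x, y, z in cm, then the turn about the world's z in degrees. A call has exactly 10 rows; each row shifts and turns the commanded pose from where the row before left it; what a row does not reach is not made up. A row lasts 1/8 s, in which the tool goes at most 62.5 mm and 10.7 degrees, less where a joint would pass 70% of its speed; a pose out of reach is approached as far as the arm can. A call with a gripper value outside its range is refused whole. "hand" is the closure, from 0 (fully open) to 1 (shut), set as the call begins (left out, the last holds). The fingers move at their own pace and stop on an object; "newtons" is the grip in N (left out, the last holds). Time passes only in rows, so rows that do not move let the fingers close, or fill a call up. It gives the time, the measured TCP pose, the force, the opening and the grip force at its end, in the units of the state.
- r.read_state(): the state, without advancing time (a new reading comes with each control period).
- vision.camera(name): name is "scene" or "top"; returns a dict with "color" (480x640x3 uint8, red, green, blue), "intrinsics" (3x3 intrinsics, pixels), "k1" (the pictures are not rectified: a ray, as slopes to the right and down, at radius r is drawn at 1 + k1 r^2 times it, then the intrinsics apply), "R" (3x3) and "t" (3): a world point X has camera coordinates R X + t. Camera axes: x right, y down, z forward; pixel columns grow to the right and rows downward; lengths in m; the calibration is good to about 2 mm. A picture is of the moment at which its call begins. There is no depth.
- r.close_job(): hands the job in; it is judged then, once.
The state is a dict: "time": time; "joint_positions": joint angles; "joint_vel": joint speeds; "joint_torque": joint torques, N m; "ee_pos": TCP position; "eef_rot": TCP orientation; "ft_force": force on the tool from outside, world axes, zero at the start; "torque": the same for the moment, N m; "width": finger opening in m; "grip_force": force on a finger pad.
Only numpy, scipy, OpenCV 4.12 (cv2) and the standard library are available. Lean on these libraries where they do the work, as an engineer would, in place of code of your own. Each camera call takes 0.05 s, during which the arm holds its last target. There are 200 camera calls.

## Working session

There is one attempt and no reset: what is moved stays moved. The work goes in short steps, Python scripts to look and compute and a tool call to move; the robot and the scene stay as the last step left them, time stands still between calls to the robot, and variables do not carry over. Pictures are saved under pics/ and viewed, at most 10 in all, crops included, and the job is handed in when it is done.

Besides the shell and the picture viewer there is one more tool, called as name(argument=value, ...) on one line, values as JSON. drive_tool: Moves the arm, as the interface text tells. Its arguments: {"type":"object","properties":{"series":{"type":"array"},"hand":{"type":"number"},"newtons":{"type":"number"}},"required":["series"]}

```bash
mkdir -p pics
cat > h.py <<'E'
import numpy as np, cv2
from bench import r, vision
def shot(name,fn,crop=None,s=1):
    c=vision.camera(name); im=c["color"][:,:,::-1]
    if crop: x0,y0,x1,y1=crop; im=im[y0:y1,x0:x1]
    im=cv2.resize(im,None,fx=s,fy=s,interpolation=cv2.INTER_CUBIC); cv2.imwrite("pics/"+fn,im); return c
def ray(c,u,v):
    K=np.array(c["intrinsics"]); p=cv2.undistortPoints(np.array([[[u,v]]],float),K,np.array([c["k1"],0,0,0,0.]))[0,0]
    R=np.array(c["R"]);t=np.array(c["t"]); return -R.T@t, R.T@np.array([p[0],p[1],1])
def atz(c,u,v,z):
    o,d=ray(c,u,v); return o+d*(z-o[2])/d[2]
def proj(c,X):
    R=np.array(c["R"]);q=R@np.array(X)+np.array(c["t"]);p=q[:2]/q[2];p=p*(1+c["k1"]*(p@p))
    K=np.array(c["intrinsics"]);return K[:2,:2]@p+K[:2,2]
E
python3 - <<'E'
from h import *
c=shot("top","top0.png"); d=shot("scene","scene0.png")
for k in (c,d): print(np.round(-np.array(k["R"]).T@np.array(k["t"]),3),np.round(k["R"],2).tolist(),k["k1"])
s=r.read_state(); print(s["time"],s["ee_pos"],s["eef_rot"],s["width"])
E
```

```text
[ 0.477 -0.208  0.925] [[-0.01, -1.0, -0.02], [-0.99, 0.01, -0.11], [0.11, 0.02, -0.99]] -0.029660812709803325
[0.035 0.215 0.615] [[-0.66, -0.76, -0.02], [-0.48, 0.44, -0.76], [0.58, -0.49, -0.65]] -0.02655621792950489
0.1 [ 0.20348594 -0.5906102   0.22984923] [ 9.86267700e-01  1.65153405e-01 -1.41391721e-04 -5.96955058e-04] 0.08715499666759764
```

View pics/top0.png

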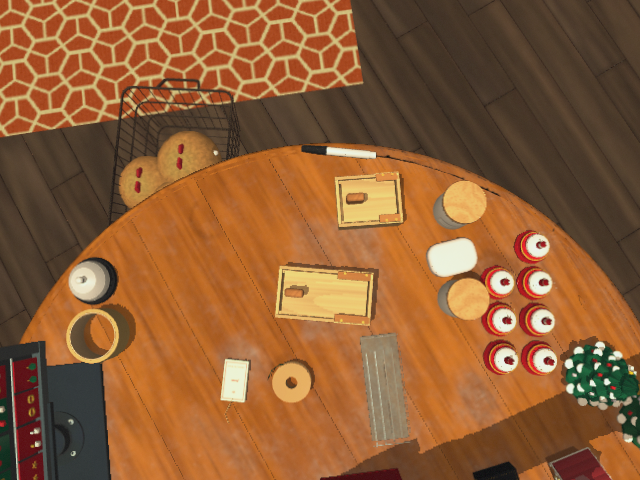

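View pics/scene0.png

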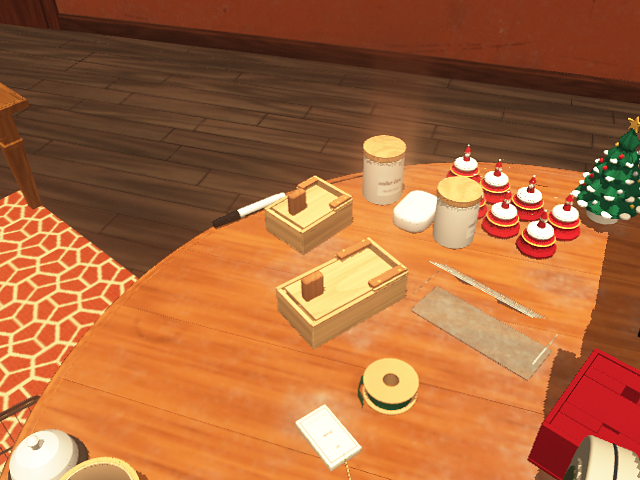

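The top view shows the long box in the nearer row, around (325,295), with its tab at about (294,292). The short box is behind it at (370,200). Image left is +y, and the table to the left of the long box is bare. I'll enlarge both views.

Run:
```python
from h import *
shot("top","top1.png",(265,250,385,340),6); shot("scene","scene1.png",(265,225,425,345),5)
```

```text
(no output)
```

View pics/top1.png

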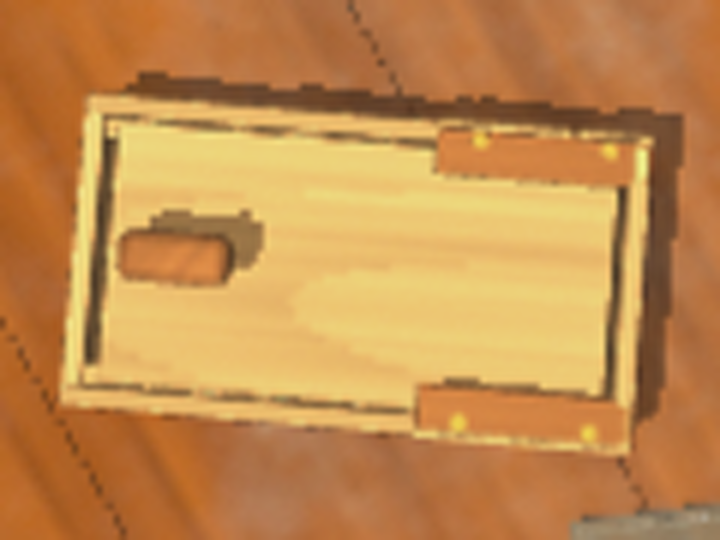

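View pics/scene1.png

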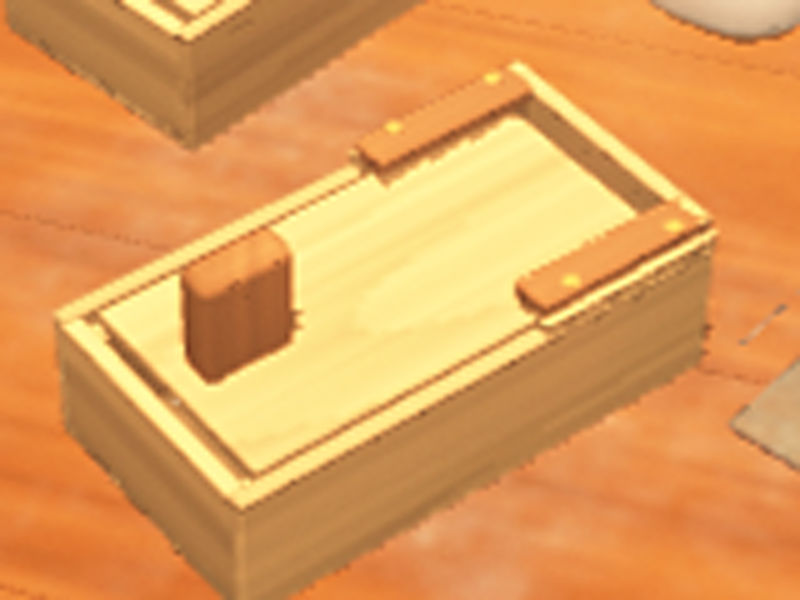

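The enlarged top crop puts the box corners at crop (88,97), (62,403), (632,453) and (652,140), and the tab top centre at about (176,256). In the scene crop the tab top centre is about (237,265).

Run:
```python
from h import *
c=vision.camera("top"); d=vision.camera("scene")
f=lambda u,v:(265+u/6-.4,250+v/6-.4); g=lambda u,v:(265+u/5-.4,225+v/5-.4)
P=[atz(c,*f(*p),z) for p,z in (((88,97),.046),((62,403),.046),((632,453),.056),((652,140),.05))]
print(np.round(P,4)); a=(P[0]+P[1])/2; b=(P[2]+P[3])/2; ax=a-b
print("front",a,"len",np.linalg.norm(ax[:2]),"width",np.linalg.norm((P[0]-P[1])[:2]))
w=P[0]-P[1]; print("yaw",np.degrees(np.arctan2(-ax[0],ax[1])),np.degrees(np.arctan2(w[1],w[0])))
print("tab top",atz(c,*f(176,256),.082),"scene",atz(d,*g(237,265),.082))
Q=[atz(d,*g(*p),.046) for p in((60,318),(240,500))]; print("scene front corners",np.round(Q,4),sum(Q)/2)
u=ax[:2]/np.linalg.norm(ax[:2]); print("grip from front",a[:2]-.031*u)
print(r.read_state()["time"])
from scipy.spatial.transform import Rotation as Ro
print(Ro.from_quat(r.read_state()["eef_rot"]).as_matrix().round(3))
```

```text
[[ 0.5177 -0.119   0.046 ]
 [ 0.432  -0.1117  0.046 ]
 [ 0.4176 -0.2702  0.056 ]
 [ 0.5039 -0.2778  0.05  ]]
front [ 0.47486359 -0.11535684  0.046     ] len 0.15925118128189025 width 0.08595812693397849
yaw -5.090288590106006 -4.928657357656607
tab top [ 0.4729301  -0.14643614  0.082     ] scene [ 0.46916822 -0.14134215  0.082     ]
scene front corners [[ 0.5146 -0.1168  0.046 ]
 [ 0.433  -0.1103  0.046 ]] [ 0.47380245 -0.11355695  0.046     ]
grip from front [ 0.4721131  -0.14623458]
0.3
[[ 0.945  0.326 -0.   ]
 [ 0.326 -0.945  0.   ]
 [-0.    -0.    -1.   ]]
```

drive_tool(series=[[[2.7,4.4,0],6.6],[[2.7,4.4,0],6.6],[[2.7,4.4,0],6.6],[[2.7,4.4,0],6.6],[[2.7,4.5,0],6.6],[[2.7,4.5,0],6.6],[[2.7,4.5,0],6.6],[[2.7,4.5,0],6.6],[[2.7,4.5,0],6.6],[[2.6,4.5,0],6.6]], hand=0, newtons=20)

```text
time: 1.55
ee_pos: [0.4733, -0.1435, 0.2308]
eef_rot: [0.736, 0.677, 0.0, 0.0]
ft_force: [0.2, -0.7, -1.5]
width: 0.0867
grip_force: 0.0
```

drive_tool(series=[[[-0.1,-0.1,-2.5],0],[[0,0,-2.5],0],[[0,0,-2.5],0],[[0,0,-2.5],0],[[0,0,-2.0],0],[[0,0,-2.0],0],[[0,0,-1.5],0],[[0,0,-1.0],0],[[0,0,-0.5],0],[[0,0,0],0]])

```text
time: 2.8
ee_pos: [0.4717, -0.1459, 0.0606]
eef_rot: [0.737, 0.676, 0.0, 0.0]
ft_force: [0.3, 0.3, -0.5]
width: 0.0872
grip_force: 0.0
```

Run:
```python
from h import *
c=shot("scene","scene2.png",(225,165,425,315),4)
print(proj(c,r.read_state()["ee_pos"]), r.read_state()["ee_pos"])
```

```text
[313.74268581 286.64537829] [ 0.47184633 -0.14599132  0.06090487]
```

View pics/scene2.png

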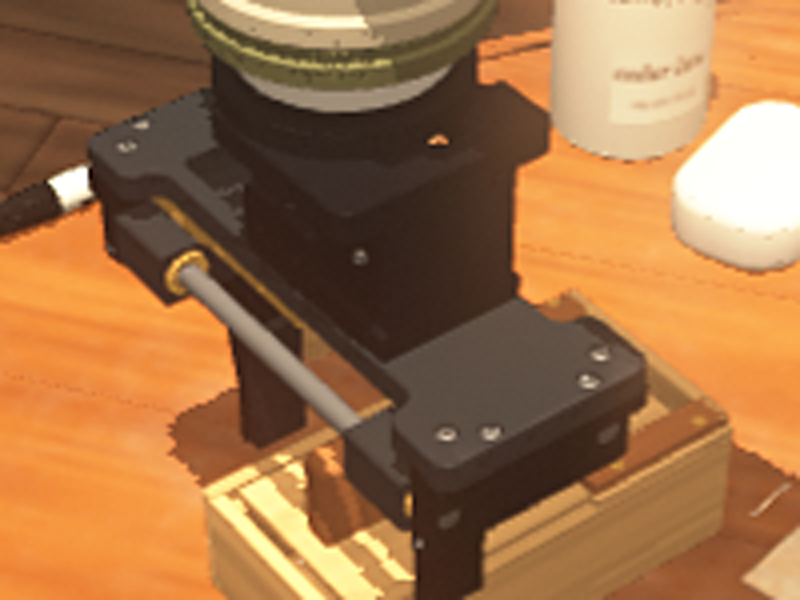

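The fingers straddle the tab at crop (335,495), one outside each side wall, and nothing touches. I'll close the gripper.

drive_tool(series=[[[0,0,0],0],[[0,0,0],0],[[0,0,0],0],[[0,0,0],0],[[0,0,0],0],[[0,0,0],0],[[0,0,0],0],[[0,0,0],0],[[0,0,0],0],[[0,0,0],0]], hand=1, newtons=20)

```text
time: 4.1
ee_pos: [0.4724, -0.1462, 0.0609]
eef_rot: [0.737, 0.676, 0.0, 0.001]
ft_force: [4.1, -1.9, 0.2]
width: 0.0136
grip_force: 20.0
```

drive_tool(series=[[[0.05,0,0.1],0],[[0,0,0.1],0],[[0,0,0.1],0],[[0,0,0.1],0],[[0,0,0.1],0],[[0,0,0.1],0],[[0,0,0.1],0],[[0,0,0.05],0],[[0,0,0],0],[[0,0,0],0]])

```text
time: 5.35
ee_pos: [0.4718, -0.1461, 0.0679]
eef_rot: [0.737, 0.676, -0.0, -0.0]
ft_force: [3.0, -3.6, -4.5]
width: 0.0142
grip_force: 20.0
```

Run:
```python
from h import *
c=shot("scene","scene3.png",(265,250,365,325),8)
s=r.read_state(); print(s["ee_pos"],s["ft_force"],s["torque"])
```

```text
[ 0.47180449 -0.14608338  0.06792638] [ 3.04903625 -3.66382106 -4.85400196] [-0.62095153 -0.72402157  0.13520236]
```

View pics/scene3.png

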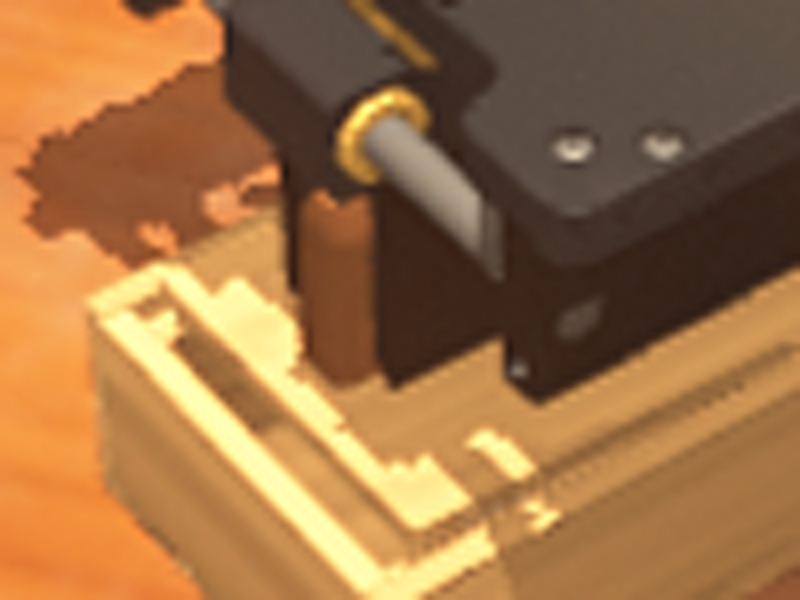

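The lid's +y end has risen clear of the lip: there is an open dark gap at crop (220,380), and the force is small. Now I'll slide it.

drive_tool(series=[[[0.05,0.2,0],0],[[0.02,0.3,0],0],[[0.03,0.3,0],0],[[0.03,0.3,0],0],[[0.03,0.3,0],0],[[0.02,0.3,0],0],[[0.03,0.3,0],0],[[0.03,0.3,0],0],[[0.03,0.3,0],0],[[0.02,0.3,0],0]])

```text
time: 6.65
ee_pos: [0.4751, -0.1167, 0.0681]
eef_rot: [0.737, 0.676, 0.0, 0.0]
ft_force: [-0.6, -0.2, -2.0]
width: 0.0139
grip_force: 20.0
```

drive_tool(series=[[[0.04,0.4,0],0],[[0.03,0.4,0],0],[[0.04,0.4,0],0],[[0.03,0.4,0],0],[[0.04,0.4,0],0],[[0.03,0.4,0.05],0],[[0.04,0.4,0.05],0],[[0.03,0.4,0.05],0],[[0.04,0.4,0.05],0],[[0.03,0.4,0],0]])

```text
time: 7.9
ee_pos: [0.4786, -0.0767, 0.0701]
eef_rot: [0.737, 0.676, 0.0, 0.0]
ft_force: [-0.8, -0.2, -1.6]
width: 0.0139
grip_force: 20.0
```

drive_tool(series=[[[0.02,0.2,0.1],0],[[0.02,0.2,0.2],0],[[0.01,0.2,0.3],0],[[0.02,0.2,0.3],0],[[0.02,0.2,0.3],0],[[0.02,0.2,0.3],0],[[0.02,0.2,0.3],0],[[0.01,0.2,0.3],0],[[0.02,0.2,0.2],0],[[0.02,0.2,0.1],0]])

```text
time: 9.15
ee_pos: [0.4803, -0.0568, 0.0942]
eef_rot: [0.737, 0.676, 0.0, 0.0]
ft_force: [0.2, 0.8, -2.1]
width: 0.014
grip_force: 20.0
```

drive_tool(series=[[[0.04,0.5,0],0],[[0.07,0.8,0],0],[[0.08,0.9,0],0],[[0.08,0.9,0],0],[[0.08,0.9,0],0],[[0.08,0.9,0],0],[[0.08,0.9,0],0],[[0.06,0.7,0],0],[[0.05,0.6,0],0],[[0.03,0.3,0],0]])

```text
time: 10.4
ee_pos: [0.4868, 0.0174, 0.0941]
eef_rot: [0.737, 0.676, 0.0, 0.0]
ft_force: [-0.1, 0.1, -0.8]
width: 0.0137
grip_force: 20.0
```

Run:
```python
from h import *
c=shot("scene","scene4.png",(145,215,425,425),2.8)
s=r.read_state(); print(s["ee_pos"],s["ft_force"],s["torque"])
```

```text
[0.48682864 0.01766593 0.09407111] [ 0.04005474  0.65554292 -2.55842197] [ 0.01748947 -0.09356277  0.00526584]
```

View pics/scene4.png

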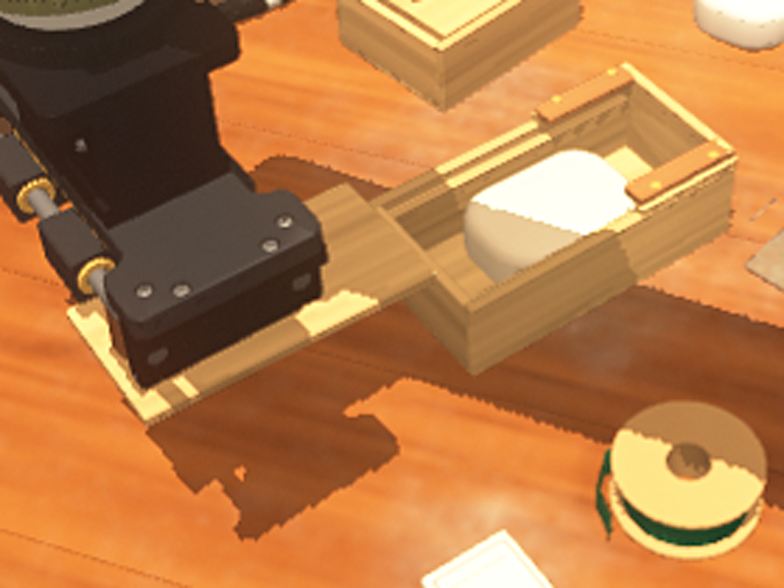

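The lid is held nearly level past the lip, with about 12 mm between its rear edge at crop (400,240) and the box. I'll lower it, going slowly at the end.

drive_tool(series=[[[0.02,0.2,-0.4],0],[[0,0,-0.7],0],[[0,0,-0.8],0],[[0,0,-0.8],0],[[0,0,-0.8],0],[[0,0,-0.7],0],[[0,0,-0.6],0],[[0,0,-0.5],0],[[0,0,-0.3],0],[[0,0,-0.2],0]])

```text
time: 11.7
ee_pos: [0.4871, 0.0191, 0.036]
eef_rot: [0.737, 0.676, 0.0, 0.0]
ft_force: [0.7, 0.7, -0.4]
width: 0.0137
grip_force: 20.0
```

drive_tool(series=[[[0,0,-0.2],0],[[0,0,-0.2],0],[[0,0,-0.15],0],[[0,0,-0.15],0],[[0,0,-0.15],0],[[0,0,-0.15],0],[[0,0,-0.15],0],[[0,0,-0.15],0],[[0,0,-0.1],0],[[0,0,0],0]])

```text
time: 12.95
ee_pos: [0.4872, 0.0192, 0.0221]
eef_rot: [0.737, 0.676, 0.0, 0.0]
ft_force: [0.2, 0.7, 1.1]
width: 0.0137
grip_force: 20.0
```

drive_tool(series=[[[0,0,-0.04],0],[[0,0,-0.04],0],[[0,0,-0.04],0],[[0,0,0],0],[[0,0,0],0],[[0,0,0],0],[[0,0,0],0],[[0,0,0],0],[[0,0,0],0],[[0,0,0],0]])

```text
time: 14.2
ee_pos: [0.4871, 0.0191, 0.0209]
eef_rot: [0.737, 0.676, 0.0, 0.0]
ft_force: [-0.3, 1.6, 1.4]
width: 0.0135
grip_force: 20.0
```

drive_tool(series=[[[0,0,-0.03],0],[[0,0,-0.03],0],[[0,0,0],0],[[0,0,0],0],[[0,0,0],0],[[0,0,0],0],[[0,0,0],0],[[0,0,0],0],[[0,0,0],0],[[0,0,0],0]])

```text
time: 15.45
ee_pos: [0.487, 0.0191, 0.0207]
eef_rot: [0.737, 0.676, -0.0, 0.0]
ft_force: [-2.6, 1.0, 9.0]
width: 0.0139
grip_force: 20.0
```

Force has risen to 9 N with almost no further travel, so the lid is flat on the table. I'll ease the press, then open.

drive_tool(series=[[[0.02,0,0.05],0],[[0,0,0],0],[[0,0,0],0],[[0,0,0],0],[[0,0,0],0],[[0,0,0],0],[[0,0,0],0],[[0,0,0],0],[[0,0,0],0],[[0,0,0],0]], newtons=4)

```text
time: 16.7
ee_pos: [0.4872, 0.019, 0.0207]
eef_rot: [0.737, 0.676, 0.0, 0.0]
ft_force: [-1.3, -0.1, 0.9]
width: 0.014
grip_force: 4.0
```

drive_tool(series=[[[0,0,0],0],[[0,0,0],0],[[0,0,0],0],[[0,0,0],0],[[0,0,0],0],[[0,0,0],0],[[0,0,0],0],[[0,0,0],0],[[0,0,0],0],[[0,0,0],0]], hand=0.5)

```text
time: 17.95
ee_pos: [0.4872, 0.0191, 0.0208]
eef_rot: [0.737, 0.676, 0.0, 0.0]
ft_force: [-0.0, 0.4, 0.6]
width: 0.0439
grip_force: 0.0
```

drive_tool(series=[[[0,0,0.5],0],[[0,0,1],0],[[0,0,1.5],0],[[0,0,2],0],[[0,0,2.5],0],[[0,0,2.5],0],[[0,0,2.5],0],[[0,0,2.5],0],[[0,0,1.5],0],[[0,0,0.5],0]])

```text
time: 19.2
ee_pos: [0.4875, 0.0191, 0.1918]
eef_rot: [0.737, 0.676, 0.0, 0.001]
ft_force: [0.5, 0.6, -0.2]
width: 0.0438
grip_force: 0.0
```

drive_tool(series=[[[0,2,0],0],[[0,3,0],0],[[0,3,0],0],[[0,3,0],0],[[0,3,0],0],[[0,3,0],0],[[0,2,0],0],[[0,1,0],0],[[0,0,0],0],[[0,0,0],0]])

```text
time: 20.45
ee_pos: [0.4874, 0.218, 0.1906]
eef_rot: [0.738, 0.675, -0.0, 0.0]
ft_force: [-0.7, -0.2, -0.7]
width: 0.0435
grip_force: 0.0
```

Run:
```python
from h import *
shot("scene","scene5.png"); print(r.read_state()["time"],r.read_state()["ft_force"])
```

```text
20.5 [0.26682066 0.22287946 0.49821902]
```

View pics/scene5.png

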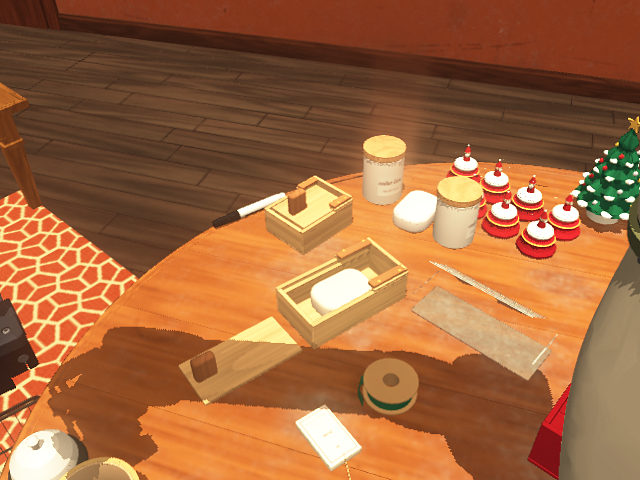

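The lid lies flat with its tab up at (203,365). Its rear edge, (275,320) to (300,348), is clear of the box, and the short box is still shut.

```bash
python3 -c "
from bench import r; print(r.close_job())"
```

```text
the job is handed in; nothing more can be done
None
```

The long box is open and its lid lies flat on the bare table, tab up and about 1 cm clear of the box; the short box was left shut, and I handed the job in at about 20.5 s of the 38 s limit.

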